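# Click the brake caliper's pad adjuster and hold a step gauge snug between the pads

### The arm

A 6-joint arm with a two-finger parallel gripper is mounted at the origin on the work surface. World frame = base frame: x ahead of the robot, y to its left, z up, the work surface at z = 0. Lengths are in m, angles in degrees, forces in N, time in s.
With the tool pointing down it reaches from about 0.325 to 0.75 m from the base axis. Payload 7.6 kg.
Tool frame: the origin (TCP) lies at the very end of the fingers, on their centre line; the grasp point (between the pads) lies 19 mm behind it; z points along the fingers, y is the line along which they close (so a half turn about z gives the same grasp; the last joint's range is limited). The gripper opens to 85 mm and grips with 20 to 120 N. Pads are 22 mm wide; open, the fingers measure 114 mm over their backs; the gripper's body (76 mm by 85 mm) begins 54 mm behind the grasp point. The pads swing forward as they close: fully open they stand 13 mm farther back than shut.
Start: joints at [68.623, 2.991, 80.254, -0, 96.75, -4.028], TCP at [0.157, 0.501, 0.206] pointing down, gripper open.
Joint ranges: [-166.34, 166.34], [-52.06, 124.39], [6.96, 135.62], [-60.46, 240.46], [14.63, 156.25], [-167.68, 167.68]. Speed limits (degrees/s): [147.25, 147.25, 172.46, 180, 180, 180].

### API

Orientations are given as [roll, pitch, yaw] about the fixed x, y, z axes, in that order (R = Rz(yaw) Ry(pitch) Rx(roll)).
In Python, from workcell import readout, viewer, ctrl gives the robot as it stands.
- The arm moves only by the shell command python3 -m pendant 'ROWS' [FORCE]. ROWS is JSON, a list of rows, each a list of 7 numbers: the shift along the world's x, y, z in mm, then the turn, a rotation vector about the world's x, y, z in degrees, then the gripper's target within -1 to 1 (fully open at 1, half-way at 0, shut at -1). In form: [[tx, ty, tz, ax, ay, az, gripper], ...]. A call has exactly 8 rows; each row shifts and turns the commanded pose from where the row before left it; what a row does not reach is not made up. A row lasts 1/8 s, in which the tool goes at most 62.5 mm and 10.7 degrees, less where a joint would pass 70% of its speed; a pose out of reach is approached as far as the arm can. A call with a gripper value outside its range is refused whole. The fingers move at their own pace and stop on an object; FORCE is the grip in N (left out, the last holds). Time passes only in rows, so rows that do not move let the fingers close, or fill a call up. It gives the time, the measured TCP pose, the force, the opening and the grip force at its end, in the units of the state.
- readout.observe(): the state, without advancing time (a new reading comes with each control period).
- viewer.capture(name): name is "side" or "top"; returns the picture (480x640x3 uint8, red, green, blue); there is no depth.
- viewer.camera_params(name): a dict with "mtx" (3x3 intrinsics, pixels), "rvec" (rotation vector, rad) and "tvec" (3), from world to camera coordinates, as OpenCV has them. Camera axes: x right, y down, z forward; pixel columns grow to the right and rows downward; lengths in m; the calibration is good to about 2 mm. A picture is of the moment at which its call begins. camera_params takes no time and is no camera call.
- ctrl.close_job(): hands the job in; it is judged then, once.
The state is a dict: "time_s": time; "joint_positions": joint angles; "dq": joint speeds; "joint_torque": joint torques, N m; "ee_pos": TCP position; "ee_rot": TCP orientation; "wrist_force": force on the tool from outside, world axes, zero at the start; "wrist_torque": the same for the moment, N m; "width": finger opening in m; "grasp_force": force on a finger pad.
Only numpy, scipy, OpenCV 4.12 (cv2) and the standard library are available. Lean on these libraries where they do the work, as an engineer would, in place of code of your own. Each camera call takes 0.05 s, during which the arm holds its last target. There are 200 camera calls.

### The job

On the brake-caliper setting jig, first turn the adjuster knob clockwise by one click so that the pads close up. Then lift the gauge with the flat rectangular grip out of its holder and slide its stepped blade straight down into the middle of the slot between the two brake pads until both pads drag snugly on it, stopping there, with the grip's shoulder still well clear (about 15 mm) of the pads. Finish while holding the gauge at that depth in the gripper, and leave the other things on the bench where they are.

Things in the scene. Friction and masses are not known exactly. Their poses are not given: they have to be found in the camera images.
- jig: fixed setting jig: aluminium base 110 mm (x) by 240 mm (y, from -85 to +155), 12 mm thick, with a black brake caliper 72 x 68 mm, 62 mm tall, slot facing up, and its knob at +y. Origin on the bench below the slot's middle; the slot runs along x, the pads face each other along y; z up. Caliper and knob float 3 mm either way along y on soft springs, so the slot centres itself on a blade
- slot_mouth (a point): middle of the top of the slot, 70 mm above the bench, axes as the jig's. The pads are 28 mm long (x) and 40 mm tall (30 to 70 mm above the bench); their top 6 mm flare open 4 mm each. Below that the slot is 6.5 mm wide before the click, 3 mm after. After it the gauge begins to drag with its tip about 23 mm below this point and is fully snug at 28; its shoulder would meet the pads at 48
- pad_far: brake pad on the side away from the knob; origin at the top middle of its rubbing face line; springs back up to 4 mm along the jig's -y, pressing with about 6 N from the first touch and 7 N at 1 mm
- pad_near: brake pad on the knob's side, sprung likewise along the jig's +y; clicking the knob carries it 3.5 mm towards the other pad
- adjuster (a joint): knob angle in rad, growing as the knob turns clockwise seen from above. It starts in one notch, at or just above 0; a sprung plunger resists turning from about 0.1 (some 0.2 N m) until 0.5, then the knob snaps on into the next notch, 0.9 to 1.0, the only other one. Hard stops at 0 and 1.0
- adjuster_grip (a point): on the knob's upright axis, 77 mm above the bench, the height to grip; 88 mm from the slot along the jig's +y. The knob is an upright black bar 44 mm long, 12 mm thick, from 58 to 86 mm above the bench, on a disc 48 mm in diameter, top at 58 mm. The bar lies along the jig's x at joint value 0; the point's x stays along the bar
- gauge: the step gauge to use, 90 mm tall, 50 to 100 g, upright in its holder. Origin at the blade's lower tip, z up. Steel blade 22 mm wide (x): 2 mm thick up to 14 mm, a ramp to 5 mm thick at 22 mm, 5 mm thick to the shoulder at 48 mm. From 48 to 90 mm a flat grey rectangular grip, 34 mm (x) by 14 mm (y). Same when turned half round. Pushing it between the pads takes 5 to 15 N
- holder: fixed wooden block 60 x 50 x 55 mm tall with a slot along its x, in which the gauge stands: shoulder on the block's top, blade tip 7 mm above the bench, gauge axes as the block's. Origin on the bench below its middle; lift straight up by over 50 mm
- holder2: same block holding the second gauge (round grip); the two blocks may have changed places
- gauge2: second gauge, a bystander: same size but with a round grip, 26 mm diameter; stands in the other holder; origin at its blade tip
- wrench: bystander, open wrench 150 mm long lying on the bench
- screwdriver: bystander, screwdriver 180 mm long lying on the bench
- grease: bystander, white jar 56 mm diameter, 60 mm tall; origin at its underside
- hub: bystander, spool-shaped wheel hub standing on end, 54 mm diameter, 64 mm tall; origin at its underside
- rotor: bystander, flat steel ring 140 mm diameter, 4 mm thick, lying on the bench
- padbox: bystander, cardboard box 80 x 60 x 30 mm; origin at its underside
Mind the look-alikes: they are no part of the job. Leave any green or pink look-alike of the gauge alone.

How it is judged:
By the outcome, as a careful person would: the job done as asked, in the order asked, and still so for the second after the job is handed in, while the arm keeps its last pose, push and grip.
It also fails if it takes over 58 s, if anything falls off the work surface, if the arm or the gripper's body presses on something with over 40 N, if the wrist force passes 120 N, or if a joint passes its speed limit or range.

## Working session

There is one attempt and no reset: what is moved stays moved. The work goes in short steps, Python scripts to look and compute and a shell command to move; the robot and the scene stay as the last step left them, time stands still between calls to the robot, and variables do not carry over. Pictures are saved under pics/ and viewed, at most 13 in all, crops included, and the job is handed in when it is done.

```bash
ls; mkdir -p pics; python3 - <<'E'
from workcell import readout, viewer, ctrl
import cv2
for n in("side","top"):
    cv2.imwrite(f"pics/{n}0.png",viewer.capture(n)[:,:,::-1])
    p=viewer.camera_params(n);R=cv2.Rodrigues(p["rvec"])[0];print(n,p["mtx"].round(1).tolist(),(-R.T@p["tvec"]).ravel().round(3),R[2].round(2))
print(readout.observe())
E
```

```text
pics
side [[532.3, 0.0, 311.3], [0.0, 532.3, 235.5], [0.0, 0.0, 1.0]] [ 0.467 -0.796  0.736] [ 0.12  0.77 -0.63]
top [[597.5, 0.0, 318.1], [0.0, 597.5, 235.6], [0.0, 0.0, 1.0]] [ 0.394 -0.012  1.364] [ 0.13  0.   -0.99]
{'time_s': 0.1, 'joint_positions': array([ 6.86243793e+01,  3.02099526e+00,  8.03092619e+01,  6.87322243e-04,
        9.67498235e+01, -4.02799739e+00]), 'dq': array([ 0.00892245, -0.07038502, -0.21388148,  0.06279196, -0.07763006,
       -0.06593979]), 'joint_torque': array([ 7.11918092e-04, -3.82583463e+01, -3.60985458e+01, -1.13765570e-04,
        4.75139095e-03,  1.95629991e-05]), 'ee_pos': array([0.15639756, 0.50082988, 0.20486241]), 'ee_rot': array([-1.79920165e+02, -6.30616206e-03,  1.62652453e+02]), 'wrist_force': array([ 0.18593289, -1.29297047,  0.53442328]), 'wrist_torque': array([0.00828751, 0.02114688, 0.04197845]), 'grasp_force': 0.0, 'width': 0.08529937192919626}
```

View pics/top0.png

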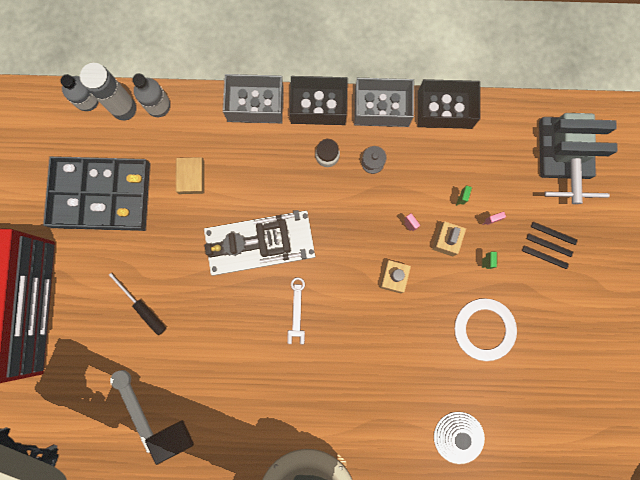

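View pics/side0.png

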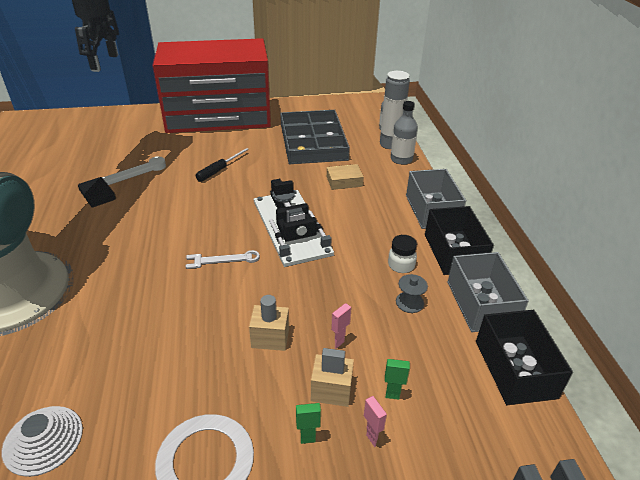

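Candidates, as top-view pixels:
- Flat grey grip in a holder at (453,236): this one fits the description.
- Round grip in a holder at (398,275): gauge2.
- Green look-alikes at (465,194) and (491,259).
- Pink look-alikes at (412,221) and (497,217).

The jig is at (260,242) with its knob at about (230,243). I'll check the choice in a close crop and measure.

```bash
cat > h.py <<'E'
import numpy as np, cv2
from workcell import readout, viewer, ctrl
def cam(n):
    p=viewer.camera_params(n);return p["mtx"],cv2.Rodrigues(p["rvec"])[0],np.ravel(p["tvec"])
def ray(n,uv,z):
    K,R,t=cam(n);uv=np.atleast_2d(np.asarray(uv,float))
    d=np.c_[uv,np.ones(len(uv))]@np.linalg.inv(K).T@R;c=-R.T@t
    return c+d*((z-c[2])/d[:,2:])
def proj(n,P):
    K,R,t=cam(n);q=(np.atleast_2d(P)@R.T+t)@K.T;return q[:,:2]/q[:,2:]
def blob(mask,x0,y0,x1,y1):
    m=np.zeros_like(mask,np.uint8);m[y0:y1,x0:x1]=mask[y0:y1,x0:x1]
    cs=cv2.findContours(m,cv2.RETR_EXTERNAL,cv2.CHAIN_APPROX_NONE)[0]
    return max(cs,key=cv2.contourArea)[:,0]
def rect(P):
    (c,s,a)=cv2.minAreaRect((P[:,:2]*1000).astype(np.float32))
    if s[0]<s[1]: a+=90
    return np.round(c,1),np.round(sorted(s),1),round((a+90)%180-90,1)  # centre mm,sizes,long-axis deg
E
python3 - <<'E'
from h import *
T=cv2.imread("pics/top0.png");S=cv2.imread("pics/side0.png")
hsv=cv2.cvtColor(T,cv2.COLOR_BGR2HSV)
m=((hsv[...,1]<40)&(hsv[...,2]>150)).astype(np.uint8)
c=np.argwhere(m[200:285,195:325])[:,::-1]+[195,200]
print("base",rect(ray("top",c,.012)))
# gauge grip (grey) top view
for nm,b in(("flat",(435,218,470,256)),("round",(382,258,412,294))):
    g=(hsv[...,1]<60)
    k=blob(g,*b);print(nm,"grip z=.097",rect(ray("top",k,.097)),len(k))
    w=((hsv[...,1]>60)&(hsv[...,1]<150)&(hsv[...,2]>170));k=blob(w,*[b[0]-8,b[1]-8,b[2]+8,b[3]+8]);print(" block z=.055",rect(ray("top",k,.055)))
# knob: dark mask
A=cv2.resize(T[200:285,195:325],None,fx=6,fy=6,interpolation=cv2.INTER_CUBIC)[:,:780]
s=4
B=cv2.resize(T[180:290,370:510],None,fx=s,fy=s,interpolation=cv2.INTER_CUBIC)
cv2.imwrite("pics/jigtop.png",A)
C=cv2.resize(S[170:270,245:345],None,fx=4,fy=4,interpolation=cv2.INTER_CUBIC)
D=cv2.resize(S[280:410,240:370],None,fx=3.0769,fy=3.0769,interpolation=cv2.INTER_CUBIC)
cv2.imwrite("pics/sidecrops.png",np.hstack([C,D[:400]]))
E
```

```text
base (array([531.4, 120.4]), array([165.9, 239.3]), -78.5)
flat grip z=.097 (array([ 573.1, -299.5]), array([16.1, 41.1]), -26.2) 45
 block z=.055 (array([ 576.1, -302.1]), array([51.8, 62.5]), -17.2)
round grip z=.097 (array([ 487.3, -179.9]), array([23.9, 24.2]), -67.5) 33
 block z=.055 (array([ 488. , -181.6]), array([51.4, 61.4]), -13.3)
```

View pics/jigtop.png

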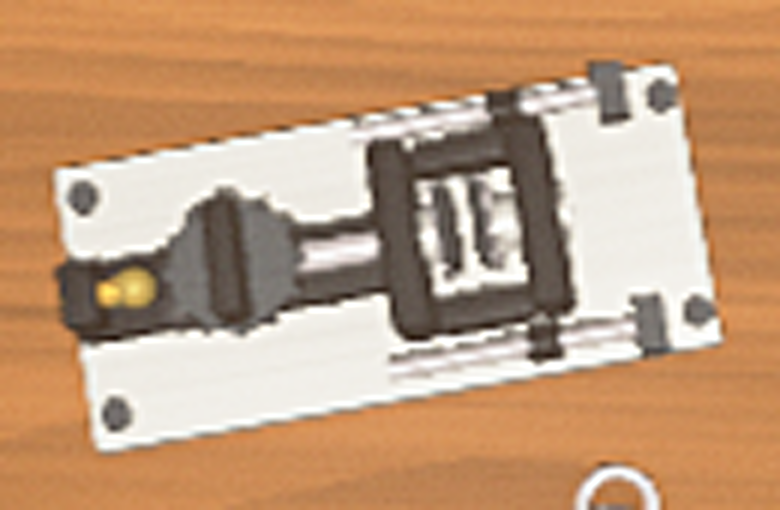

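View pics/sidecrops.png

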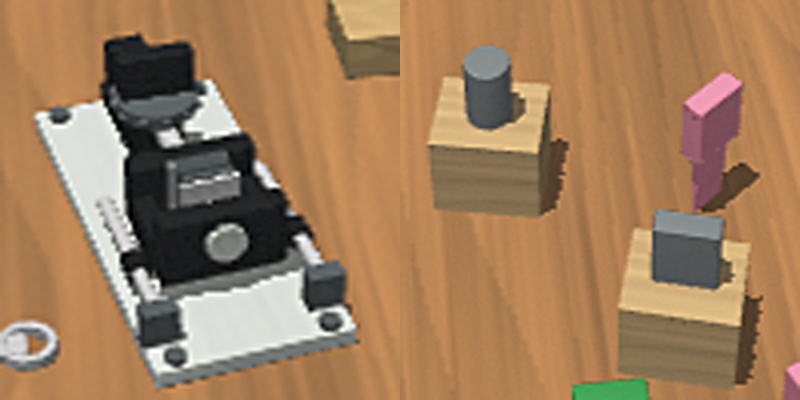

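The crops show a flat grey grip in the lower holder (side view ~(334,362)) and a round one at (268,310), so the flat one at top pixel (453,236) is confirmed. In the jig crop, the knob bar's top is centred near crop (227,257), the slot's middle is near (465,230), and the base corners are clear.

```bash
python3 - <<'E'
from h import *
T=cv2.imread("pics/top0.png");S=cv2.imread("pics/side0.png")
c=np.array([[55,168],[675,65],[722,342],[98,452]])/6+[195,200]
P=ray("top",c-.4,.012)*1000
print(P.round(0).tolist()); print("centre",P.mean(0).round(1),"len",[round(np.linalg.norm(P[i]-P[(i+1)%4]),1) for i in range(4)])
d=(P[0]+P[3]-P[1]-P[2]);y=d[:2]/np.linalg.norm(d[:2]);yaw=np.degrees(np.arctan2(-y[0],y[1]));print("jig yaw",yaw)
hsv=cv2.cvtColor(T,cv2.COLOR_BGR2HSV)
m=((hsv[...,1]<40)&(hsv[...,2]>150)).astype(np.uint8)
m[275:,280:]=0
k=blob(cv2.morphologyEx(m,cv2.MORPH_CLOSE,np.ones((15,15))),200,205,320,279);r=rect(ray("top",k,.012));print("base auto",r)
ctr=P.mean(0)[:2];org=ctr-35*y;print("org",org.round(1),"knob pred",(org+88*y).round(1))
print("knob bar seen",(ray("top",np.array([227,257])/6+[195,200]-.4,.086)*1000).round(1),"slot seen",(ray("top",np.array([467,230])/6+[195,200]-.4,.07)*1000).round(1))
# side block corners
s=3.0769
b=(np.array([[630,230],[750,243],[740,322],[620,300]])-[400,0])/s+[240,280]-.4
Q=ray("side",b,.055)*1000;print("block side",Q.round(1).tolist(),Q.mean(0).round(1))
g=(np.array([[656,211],[725,217],[723,234],[654,226]])-[400,0])/s+[240,280]-.4
Q=ray("side",g,.097)*1000;print("grip side",Q.round(1).tolist(),Q.mean(0).round(1))
A=np.hstack([cv2.resize(T[205:270,420:485],(400,400),interpolation=cv2.INTER_CUBIC),cv2.resize(S[340:405,300:365],(400,400),interpolation=cv2.INTER_CUBIC)])
cv2.imwrite("pics/gauge.png",A)
E
```

```text
[[590.0, 254.0, 12.0], [636.0, 19.0, 12.0], [530.0, -2.0, 12.0], [482.0, 232.0, 12.0]]
centre [559.3 125.5  12. ] len [np.float64(239.5), np.float64(108.0), np.float64(238.9), np.float64(109.9)]
jig yaw 11.315326821606623
base auto (array([559.1, 126. ]), array([109.4, 239.3]), -78.4)
org [566.1  91.2] knob pred [548.9 177.5]
knob bar seen [[548.3 175.8  86. ]] slot seen [[562.4  91.3  70. ]]
block side [[554.3, -267.9, 55.0], [614.2, -284.1, 55.0], [599.7, -330.3, 55.0], [543.2, -309.8, 55.0]] [ 577.9 -298.    55. ]
grip side [[563.3, -290.6, 97.0], [596.1, -298.7, 97.0], [593.2, -308.7, 97.0], [560.9, -299.5, 97.0]] [ 578.4 -299.4   97. ]
```

View pics/gauge.png

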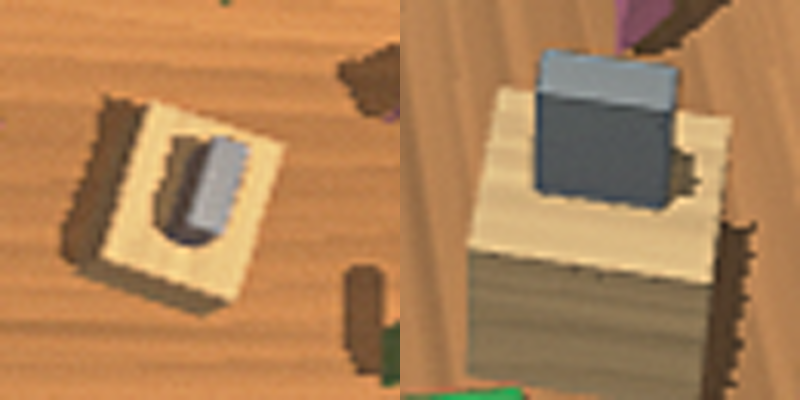

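```bash
python3 - <<'E'
from h import *
T=cv2.imread("pics/top0.png")
V=T.max(2)
o=[195,200]
k=blob(V<85,226,226,241,258);print("bar top",rect(ray("top",k,.086)),len(k), V[243,224:244])
q=np.array([[213,138],[249,143],[219,235],[187,228]])/6.154+[420,205]-.4
P=ray("top",q,.097)*1000;print("grip",P.mean(0).round(1),P.round(0).tolist())
q=np.array([[150,102],[286,145],[235,300],[103,257]])/6.154+[420,205]-.4
P=ray("top",q,.055)*1000;d=P[0]+P[1]-P[2]-P[3];print("block",P.mean(0).round(1),np.degrees(np.arctan2(d[1],d[0])),[np.linalg.norm(P[i]-P[i-1]).round(1) for i in range(4)])
E
python3 -m pendant '[[40,-33,0,0,0,3.6,0],[40,-33,0,0,0,3.6,0],[40,-33,0,0,0,3.6,0],[40,-33,0,0,0,3.6,0],[40,-33,0,0,0,3.6,0],[40,-33,0,0,0,3.6,0],[40,-33,0,0,0,3.6,0],[40,-33,0,0,0,3.6,0]]' 60
```

```text
bar top (array([546.9, 171.4]), array([10.7, 43.4]), -3.4) 46 [123 123 119 123 114  94  83  91  97  92  78  83 104 126 124 122 124 126
 126 115]
grip [ 575.9 -300.9   97. ] [[593.0, -300.0, 97.0], [591.0, -312.0, 97.0], [559.0, -302.0, 97.0], [561.0, -290.0, 97.0]]
block [ 576.3 -302.    55. ] -17.451892664282067 [np.float64(59.2), np.float64(51.0), np.float64(59.6), np.float64(49.3)]
time_s: 1.1
ee_pos: [0.4775, 0.2358, 0.2052]
ee_rot: [180.0, -0.0, -168.4]
wrist_force: [0.4, -0.1, 0.0]
width: 0.0428
grasp_force: 0.0
```

```bash
python3 - <<'E'
from h import *
V=cv2.imread("pics/top0.png").max(2)
for th in(100,105,110):
    m=(V<th);m[:, :227]=0
    pts=np.argwhere(m[230:256,227:241])[:,::-1]+[227,230]
    mids=[];
    for r in range(234,253):
        c=pts[pts[:,1]==r][:,0]; mids.append([c.mean(),r,len(c)])
    mids=np.array(mids);P=ray("top",mids[:,:2],.086)*1000
    f=np.polyfit(P[:,0],P[:,1],1);print(th,"bar angle",np.degrees(np.arctan(f[0])),"y at x=548.6",np.polyval(f,548.6),mids[:,2])
E
```

```text
100 bar angle 10.261228793840507 y at x=548.6 176.417599025313 [8. 7. 7. 6. 6. 6. 7. 7. 7. 7. 7. 6. 6. 6. 6. 7. 6. 7. 7.]
105 bar angle 9.967481692862 y at x=548.6 176.12480331900804 [8. 8. 7. 7. 7. 7. 7. 7. 8. 8. 7. 7. 7. 6. 7. 7. 7. 7. 7.]
110 bar angle 10.007775010668393 y at x=548.6 175.85687668486707 [9. 9. 8. 7. 8. 7. 7. 7. 8. 8. 8. 8. 7. 8. 7. 7. 7. 8. 9.]
```

```bash
python3 -m pendant '[[24,-20,0,0,0,-1,0],[24,-20,0,0,0,0,0],[23,-19.2,0,0,0,0,0],[0,0,-30,0,0,0,0],[0,0,-30,0,0,0,0],[0,0,-30,0,0,0,0],[0,0,-15,0,0,0,0],[0,0,0,0,0,0,0]]' 60; python3 -c "
from h import *
cv2.imwrite('pics/s1.png',cv2.resize(viewer.capture('side')[110:260,220:420,::-1],(800,600),interpolation=cv2.INTER_CUBIC))"
```

```text
time_s: 2.1
ee_pos: [0.547, 0.1778, 0.0997]
ee_rot: [-180.0, -0.1, -169.5]
wrist_force: [-0.3, 0.3, 0.5]
width: 0.0426
grasp_force: 0.0
```

View pics/s1.png

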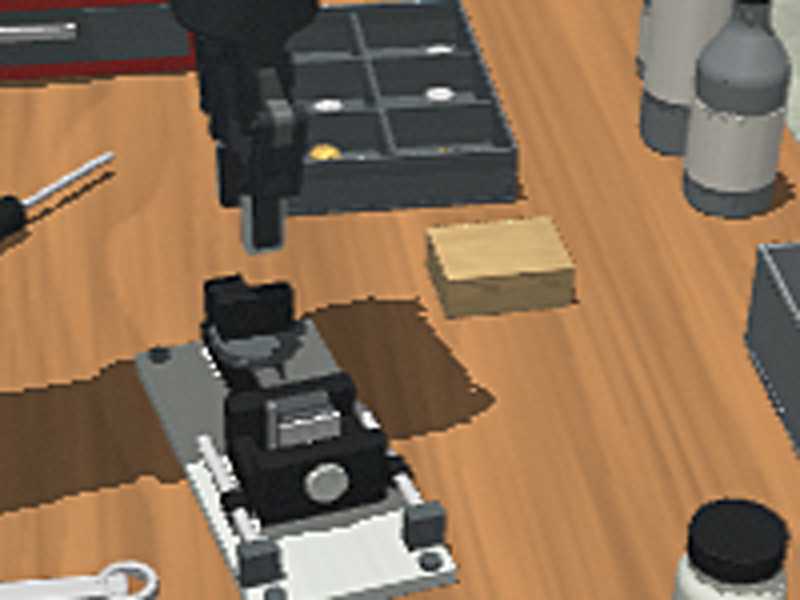

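The finger (crop ~263,245) hangs centred over the knob bar (205–295, ~300), and the way down is clear. Next I descend and close.

```bash
python3 -m pendant '[[1.5,-1,-13,0,0,0,0],[0,0,-13,0,0,0,0],[0,0,-11,0,0,0,0],[0,0,0,0,0,0,0],[0,0,0,0,0,0,-1],[0,0,0,0,0,0,-1],[0,0,0,0,0,0,-1],[0,0,0,0,0,0,-1]]' 60
```

```text
time_s: 3.15
ee_pos: [0.5491, 0.177, 0.0638]
ee_rot: [180.0, 0.0, -169.5]
wrist_force: [0.4, 0.3, -0.3]
width: -0.0001
grasp_force: 0.0
```

```bash
python3 -c "
from h import *
a=cv2.resize(viewer.capture('side')[150:250,240:340,::-1],(400,400),interpolation=cv2.INTER_CUBIC)
b=viewer.capture('top')[:,:,::-1]
b=cv2.resize(b[195:295,190:290],(400,400),interpolation=cv2.INTER_CUBIC)
cv2.imwrite('pics/s2.png',np.hstack([a,b]));o=readout.observe();print(o['ee_pos'],o['width'],o['grasp_force'],o['joint_positions'])"
```

```text
[0.54908884 0.17696209 0.06373425] -4.43021387623472e-05 0.0 [ 1.41934116e+01  1.63672775e+01  8.17461733e+01  4.86666272e-03
  8.18734476e+01 -8.62589733e+01]
```

View pics/s2.png

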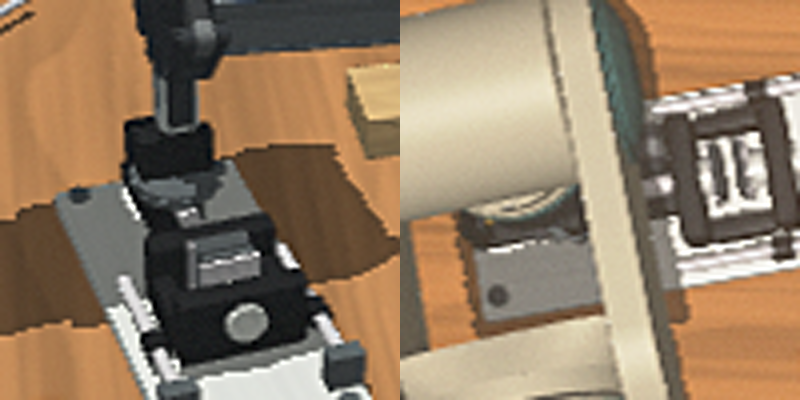

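```bash
python3 -c "
from h import *
K=1000
P=np.array([[549,177,63.8],[549,177,86],[549,177,77],[549,177,95]])/K
print(proj('side',P).round(1).tolist())
y=np.array([-.196,.98]);x=np.array([.98,.196])
o=np.array([566,91])
for s in(-22,22):
  for z in(58,86):
    q=o+88*y+s*x;print(s,z,(proj('side',np.r_[q,z]/K)-[240,150])*4)
for z in (62,70): print('slot',(proj('side',np.r_[o,z]/K)-[240,150])*4)
print((proj('side',P)-[240,150])*4)
"
```

```text
[[283.1, 191.7], [282.9, 183.4], [283.0, 186.8], [282.8, 179.9]]
-22 58 [[134.21372432 182.55333718]]
-22 86 [[132.48486282 140.34751101]]
22 58 [[209.94439465 168.25010677]]
22 86 [[209.37802387 126.24443797]]
slot [[221.11505743 260.14830282]]
slot [[220.99541645 247.92099554]]
[[172.51895237 166.96200024]
 [171.61652308 133.47238282]
 [171.98498197 147.14608284]
 [171.24444564 119.66439685]]
```

```bash
python3 -c "
from h import *
d=np.array([np.cos(np.radians(72.65)),np.sin(np.radians(72.65)),0])
t=np.array([.1564,.5008,.2049])
for z in(0,.013,.03,.04):print(z,[proj('side',t+s*d+[0,0,z]).round(1).tolist() for s in(-.0425,0,.0425)])
a=cv2.imread('pics/side0.png')[0:90,50:150]
b=cv2.resize(viewer.capture('top')[195:265,230:300,::-1],(400,400),interpolation=cv2.INTER_CUBIC)
cv2.imwrite('pics/s3.png',np.hstack([cv2.resize(a,(400,360),interpolation=cv2.INTER_CUBIC),b[:360]]))
"
```

```text
0 [[[99.5, 87.0]], [[107.7, 79.8]], [[115.4, 73.0]]]
0.013 [[[98.2, 81.7]], [[106.4, 74.7]], [[114.3, 67.9]]]
0.03 [[[96.4, 74.8]], [[104.8, 67.8]], [[112.7, 61.2]]]
0.04 [[[95.4, 70.6]], [[103.8, 63.7]], [[111.8, 57.2]]]
```

View pics/s3.png

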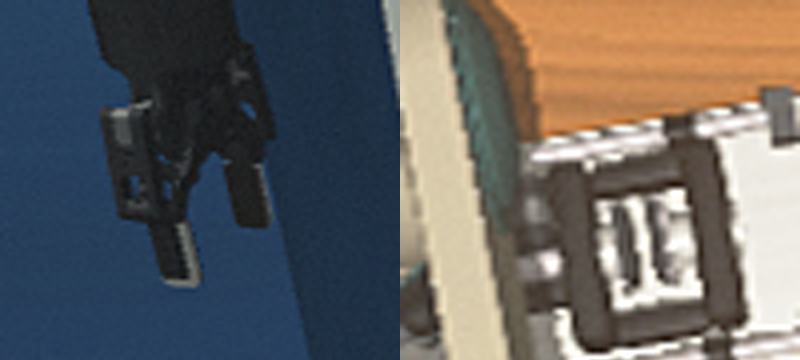

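The closed fingertips appear at side-crop (178,130). That puts them about 24 mm above the reported TCP, just over the bar's top, so the fingers closed on nothing. The start picture shows the same offset. There was no contact force. I'll open, go 14 mm lower and test the grip.

```bash
python3 -m pendant '[[0,0,0,0,0,0,0],[0,0,0,0,0,0,0],[0,0,0,0,0,0,0],[0,0,-5,0,0,0,0],[0,0,-5,0,0,0,0],[0,0,-4,0,0,0,0],[0,0,0,0,0,0,-1],[0,0,0,0,0,0,-1]]' 30;python3 -m pendant '[[0,0,0,0,0,0,-1],[0,0,0,0,0,0,-1],[0,0,0,0,0,0,-1],[0,0,0,0,0,0,-1],[0,0,0,0,0,0,-1],[0,0,0,0,0,0,-1],[0,0,0,0,0,0,-1],[0,0,0,0,0,0,-1]]' 30
```

```text
time_s: 4.3
ee_pos: [0.5491, 0.177, 0.0498]
ee_rot: [180.0, 0.0, -169.6]
wrist_force: [-1.9, 0.1, -1.6]
width: 0.011
grasp_force: 32.5
time_s: 5.3
ee_pos: [0.5491, 0.177, 0.0497]
ee_rot: [180.0, 0.0, -169.5]
wrist_force: [-1.8, -0.1, 1.7]
width: 0.0107
grasp_force: 32.9
```

```bash
python3 -m pendant '[[0,0,0,0,0,0,-0.3],[0,0,0,0,0,0,-0.3],[0,0,-4,0,0,0,-0.3],[0,0,-4,0,0,0,-0.3],[0,0,0,0,0,0,-1],[0,0,0,0,0,0,-1],[0,0,0,0,0,0,-1],[0,0,0,0,0,0,-1]]' 60;python3 -m pendant '[[0,0,0,0,0,-5,-1],[0,0,0,0,0,-5,-1],[0,0,0,0,0,-5,-1],[0,0,0,0,0,-5,-1],[0,0,0,0,0,0,-1],[0,0,0,0,0,0,-1],[0,0,0,0,0,0,-1],[0,0,0,0,0,0,-1]]' 60; python3 -c "
from h import *
o=readout.observe();print(o['wrist_force'],o['wrist_torque'])"
```

```text
time_s: 6.3
ee_pos: [0.5487, 0.1769, 0.0412]
ee_rot: [180.0, -0.1, -169.6]
wrist_force: [-0.5, -0.9, -3.0]
width: 0.0105
grasp_force: 59.8
time_s: 7.3
ee_pos: [0.5487, 0.1769, 0.0413]
ee_rot: [-180.0, -0.1, 170.5]
wrist_force: [-1.9, -0.3, -4.9]
width: 0.0105
grasp_force: 59.6
[-1.91261876 -0.26971182 -4.93443571] [0.03539975 0.39805643 0.17840588]
```

```bash
python3 -m pendant '[[0,0,0,0,0,-6,-1],[0,0,0,0,0,-6,-1],[0,0,0,0,0,-6,-1],[0,0,0,0,0,-6,-1],[0,0,0,0,0,-6,-1],[0,0,0,0,0,-3.5,-1],[0,0,0,0,0,0,-1],[0,0,0,0,0,0,-1]]' 60; python3 -c "
from h import *
o=readout.observe();print(o['wrist_force'],o['wrist_torque'])"
```

```text
time_s: 8.3
ee_pos: [0.5486, 0.1768, 0.0412]
ee_rot: [-179.9, -0.0, 137.0]
wrist_force: [-4.2, -0.5, -5.1]
width: 0.0107
grasp_force: 59.6
[-4.20083548 -0.48421902 -5.1471664 ] [-0.06732778  0.69829915  0.00106586]
```

```bash
python3 -m pendant '[[0,0,0,0,0,0,0],[0,0,0,0,0,0,0],[0,0,0,0,0,0,0],[0,0,20,0,0,0,0],[0,0,35,0,0,0,0],[0,0,35,0,0,0,0],[0,0,35,0,0,0,0],[0,0,35,0,0,0,0]]' 60; python3 -m pendant '[[3.5,-58,0,0,0,3.2,0],[3.5,-60,0,0,0,3.2,0],[3.5,-60,0,0,0,3.2,0],[3.5,-60,0,0,0,3.2,0],[3.5,-60,0,0,0,3.2,0],[3.5,-60,0,0,0,3.2,0],[3.5,-60,0,0,0,3.2,0],[3.5,-59,0,0,0,3.2,0]]'; python3 -c "
from h import *
T=viewer.capture('top')[:,:,::-1];S=viewer.capture('side')[:,:,::-1]
cv2.imwrite('pics/top3.png',T);cv2.imwrite('pics/side3.png',S)
a=cv2.resize(T[200:285,195:325],None,fx=3.07,fy=3.07,interpolation=cv2.INTER_CUBIC)
b=cv2.resize(S[250:410,260:420],(400,400),interpolation=cv2.INTER_CUBIC)
c=np.zeros((400,800,3),np.uint8);c[:a.shape[0],:a.shape[1]]=a;c[:,400:]=b
cv2.imwrite('pics/s4.png',c);print(readout.observe()['ee_pos'],readout.observe()['ee_rot'])"
```

```text
time_s: 9.3
ee_pos: [0.5492, 0.177, 0.2033]
ee_rot: [179.9, 0.0, 137.0]
wrist_force: [0.8, 0.0, -0.7]
width: 0.0427
grasp_force: 0.0
time_s: 10.3
ee_pos: [0.5771, -0.3022, 0.2022]
ee_rot: [-180.0, 0.1, 162.7]
wrist_force: [1.0, 0.1, -0.8]
width: 0.0427
grasp_force: 0.0
[ 0.57583267 -0.30573751  0.2003988 ] [-1.79927181e+02 -3.85262419e-02  1.62267642e+02]
```

View pics/s4.png

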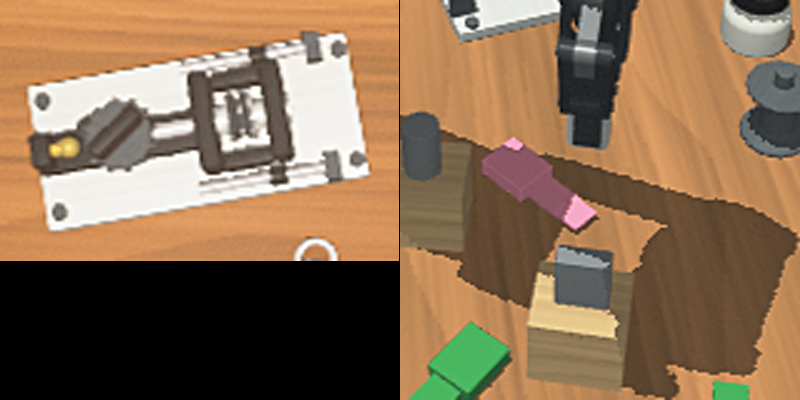

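The top crop (bar at ~(118,132)) shows the knob turned to about −43° and the slot narrowed, so the click is done. In the side crop the fingers (585,145) are above the flat grip (583,278). The pink and green pieces have shifted since the first picture, so I'll check where they are before reaching.

```bash
cat > decoy.py <<'E'
from h import *
def find(n,im):
    hsv=cv2.cvtColor(im,cv2.COLOR_BGR2HSV);out={}
    for c,lo,hi in(("green",50,75),("pink",150,178)):
        m=((hsv[...,0]>=lo)&(hsv[...,0]<=hi)&(hsv[...,1]>60)).astype(np.uint8)
        k,_,st,ce=cv2.connectedComponentsWithStats(m)
        out[c]=[(ce[i].round(0).tolist(),int(st[i,4])) for i in range(1,k) if st[i,4]>15]
    return out
E
python3 - <<'E'
from decoy import *
for f in("0","3"):
    for n in("top","side"): print(f,n,find(n,cv2.imread(f"pics/{n}{f}.png")))
for n in("top","side"): print("now",n,find(n,viewer.capture(n)[:,:,::-1]))
o=readout.observe();print(o['ee_pos'],o['ee_rot'],o['dq'])
V=cv2.imread("pics/top3.png").max(2)
pts=np.argwhere(V[228:260,222:246]<100)[:,::-1]+[222,228]
P=ray("top",pts,.086)*1000;P=P[np.hypot(P[:,0]-548,P[:,1]-176)<20]
print("bar angle",np.degrees(np.arctan(cv2.fitLine(P[:,:2].astype(np.float32),cv2.DIST_HUBER,0,.01,.01)[1]/cv2.fitLine(P[:,:2].astype(np.float32),cv2.DIST_HUBER,0,.01,.01)[0])),P.mean(0))
E
```

```text
0 top {'green': [([466.0, 193.0], 88), ([493.0, 259.0], 104)], 'pink': [([496.0, 217.0], 110), ([413.0, 221.0], 93)]}
0 side {'green': [([396.0, 377.0], 747), ([308.0, 421.0], 784)], 'pink': [([340.0, 323.0], 547), ([374.0, 419.0], 694)]}
3 top {'green': [], 'pink': [([384.0, 243.0], 404), ([498.0, 248.0], 146)]}
3 side {'green': [([279.0, 403.0], 1009), ([391.0, 435.0], 1070)], 'pink': [([314.0, 323.0], 697), ([337.0, 456.0], 1274)]}
now top {'green': [([465.0, 201.0], 17)], 'pink': [([384.0, 243.0], 396), ([498.0, 249.0], 124)]}
now side {'green': [([279.0, 403.0], 1010), ([391.0, 435.0], 1068)], 'pink': [([314.0, 323.0], 699), ([337.0, 456.0], 1274)]}
[ 0.57685598 -0.30111261  0.20127305] [ 1.79978958e+02 -6.20526148e-03  1.62435784e+02] [ 2.40346626 -1.68748236  1.16937174  0.23877991  0.15700082  0.41626521]
bar angle [-41.345436] [547.65845736 175.46697625  86.        ]
```

The decoys have tipped over on the bench and lie clear of the holder. The bar angle of about −42° confirms the click. Descending on the flat grip.

```bash
python3 -m pendant '[[0,0.5,-25,0,0,0,0],[0,0,-30,0,0,0,0],[0,0,-30,0,0,0,0],[0,0,-25,0,0,0,0],[0,0,-20,0,0,0,0],[0,0,-15,0,0,0,0],[0,0,-13,0,0,0,0],[0,0,0,0,0,0,0]]' 60; python3 -m pendant '[[0,0,0,0,0,0,-1],[0,0,0,0,0,0,-1],[0,0,0,0,0,0,-1],[0,0,0,0,0,0,-1],[0,0,0,0,0,0,-1],[0,0,0,0,0,0,-1],[0,0,0,0,0,0,-1],[0,0,0,0,0,0,-1]]' 60; python3 -c "
from h import *
S=viewer.capture('side')[:,:,::-1];cv2.imwrite('pics/side4.png',S)
cv2.imwrite('pics/s5.png',cv2.resize(S[260:420,260:420],(600,600),interpolation=cv2.INTER_CUBIC))"
```

```text
time_s: 11.5
ee_pos: [0.5767, -0.2992, 0.0427]
ee_rot: [180.0, -0.1, 162.6]
wrist_force: [0.1, -0.1, 0.5]
width: 0.0425
grasp_force: 0.0
time_s: 12.5
ee_pos: [0.5773, -0.3005, 0.0447]
ee_rot: [-179.9, 0.1, 162.5]
wrist_force: [-1.5, -5.0, 5.5]
width: 0.0132
grasp_force: 61.4
```

View pics/s5.png

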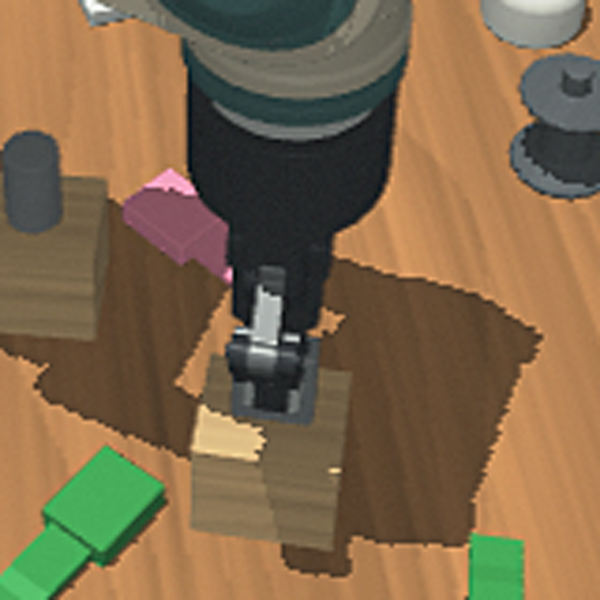

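The fingers hold the flat grip squarely: crop (270,390), grip 235–318, width 13 mm. I'll lift straight up, then refine the slot centre from the clear top picture.

```bash
python3 -m pendant '[[0,0,8,0,0,0,-1],[0,0,16,0,0,0,-1],[0,0,16,0,0,0,-1],[0,0,16,0,0,0,-1],[0,0,16,0,0,0,-1],[0,0,16,0,0,0,-1],[0,0,16,0,0,0,-1],[0,0,16,0,0,0,-1]]' 60; python3 - <<'E'
from h import *
T=cv2.imread("pics/top3.png");hsv=cv2.cvtColor(T,cv2.COLOR_BGR2HSV);V=T.max(2)
m=((V<100)).astype(np.uint8);m=cv2.morphologyEx(m,cv2.MORPH_OPEN,np.ones((4,4)))
k=blob(m,256,210,300,265)
r=rect(ray("top",k,.062));print("caliper",r)
m=((hsv[...,1]<60)&(V>130)).astype(np.uint8)
pts=np.argwhere(m[226:252,264:285])[:,::-1]+[264,226]
print("opening",rect(ray("top",pts,.062)))
k=(hsv[...,1]<40)&(V>150);k=k.astype(np.uint8);k[275:,280:]=0
k=blob(cv2.morphologyEx(k,cv2.MORPH_CLOSE,np.ones((15,15))),200,205,320,279);c,s,a=rect(ray("top",k,.012));print("base",c,s,a)
th=np.radians(a+90);y=np.array([-np.sin(th),np.cos(th)]);print("org",c-35*y)
print(T[236:246,262:290].max(2))
E
```

```text
time_s: 13.55
ee_pos: [0.577, -0.2995, 0.1647]
ee_rot: [180.0, 0.0, 162.6]
wrist_force: [0.6, -0.6, -0.9]
width: 0.0125
grasp_force: 60.6
caliper (array([594.9,  75.3]), array([11. , 17.9]), 2.0)
opening (array([562.3,  90.8]), array([36.7, 43.8]), 11.1)
base [559.  126.3] [109.4 240. ] -78.4
org [566.03772724  92.01486626]
[[ 99  83 130 207 229 236 229 123 100  96 185 211  99 105 157 235 249 252
  248 139  82  99  97 100  95  74 216 255]
 [101  86 108 203 239 239 237 158 103 101 113 124 102 100 174 254 255 255
  255 190  75  95 101 103 100  78 151 225]
 [ 99  86 112 220 251 250 247 162 104 103 106 116 107  97 216 255 248 244
  250 218  72  98 105  97 103  91 114 165]
 [ 99  91 126 250 255 255 255 202 104 104 105 117 121 103 136 171 213 233
  237 202  69  94 100 102  99  90  98 151]
 [105  95  82 217 254 246 243 184 101 108 100 108 117  99 117 166 210 216
  212 175  74  92 102 100  96  98  78 163]
 [103  93  78 187 249 240 232 178 102 104  97 114 125  98 111 170 220 218
  221 203  86  89 104 107 101  96  75 165]
 [103 103  85 144 218 224 221 177 111 108  99 179 204  91 142 195 173 212
  255 241  81  91 105 101 104  98  78 124]
 [102  99  84  89 156 211 211 171 113  89  79 136 161  87 107 152 170 229
  255 238  90  78  97 100 103 101  89  80]
 [104 101  96  80 116 229 255 246 179 116  70 121 232 234 128 143 148 232
  250 255 242  73  98  98 103 106  93  72]
 [104 106  97  80 116 232 255 243 170 113 176 243 255 254 255 249 241 250
  249 255 243  71  95 100  99 100  96  67]]
```

```bash
python3 -c "
from h import *
print(ray('top',[[273.2,240.5],[272.6,238],[273.2,236],[273.2,242.5]],.067)*1000)
K=np.array([566,91.6]);th=np.radians(11.5);R=np.array([[np.cos(th),-np.sin(th)],[np.sin(th),np.cos(th)]])
for p in ray('top',[[273.2,240.5],[272.6,238]],.067)[:,:2]*1000: print('in jig frame',R.T@(p-K))
"
```

```text
[[557.19079363  89.65072861  67.        ]
 [562.66930633  91.16383274  67.        ]
 [567.11878163  90.01151854  67.        ]
 [552.78487834  89.49061461  67.        ]]
in jig frame [-9.02098116 -0.15386591]
in jig frame [-3.35078678  0.23662244]
```

```bash
python3 -m pendant '[[-1.5,48.5,0,0,0,3.6,-1],[-1.5,49,0,0,0,3.6,-1],[-1.5,49,0,0,0,3.6,-1],[-1.5,49,0,0,0,3.6,-1],[-1.5,49,0,0,0,3.6,-1],[-1.5,49,0,0,0,3.6,-1],[-1.5,49,0,0,0,3.6,-1],[-1.2,48.3,0,0,0,3.7,-1]]' 60;python3 -m pendant '[[0,0,-4,0,0,0,-1],[0,0,-8,0,0,0,-1],[0,0,-10,0,0,0,-1],[0,0,-10,0,0,0,-1],[0,0,-8,0,0,0,-1],[0,0,-4,0,0,0,-1],[0,0,0,0,0,0,-1],[0,0,0,0,0,0,-1]]' 60; python3 -c "
from h import *
S=viewer.capture('side')[:,:,::-1];cv2.imwrite('pics/side5.png',S)
cv2.imwrite('pics/s6.png',cv2.resize(S[130:280,220:420],(800,600),interpolation=cv2.INTER_CUBIC))
o=readout.observe();print(o['ee_pos'],o['ee_rot'],o['wrist_force'])
th=np.radians(11.45);x=np.array([np.cos(th),np.sin(th),0])
c=np.r_[o['ee_pos'][:2],0]
for z in(.08,.127-(.1647-o['ee_pos'][2]),):
  print(z,[((proj('side',c+s*x+[0,0,z])-[220,130])*4).round(0).tolist() for s in(-.011,0,.011)])
print('slot',[((proj('side',np.array([.566,.0915,.07])+s*x)-[220,130])*4).round(0).tolist() for s in(-.014,0,.014)])
"
```

```text
time_s: 14.55
ee_pos: [0.5652, 0.0929, 0.1644]
ee_rot: [180.0, 0.0, -168.4]
wrist_force: [0.8, 0.1, 0.4]
width: 0.0129
grasp_force: 60.5
time_s: 15.55
ee_pos: [0.5656, 0.0913, 0.1201]
ee_rot: [180.0, 0.0, -168.5]
wrist_force: [0.1, 0.7, -0.3]
width: 0.0129
grasp_force: 60.7
[0.56557911 0.09130368 0.12010725] [-1.79999711e+02  4.87906648e-02 -1.68545665e+02] [ 0.0213242  -0.07860885 -1.15017183]
0.08 [[[280.0, 316.0]], [[300.0, 312.0]], [[320.0, 308.0]]]
0.08240724528106957 [[[280.0, 312.0]], [[300.0, 308.0]], [[320.0, 304.0]]]
slot [[[275.0, 332.0]], [[301.0, 327.0]], [[326.0, 322.0]]]
```

View pics/s6.png

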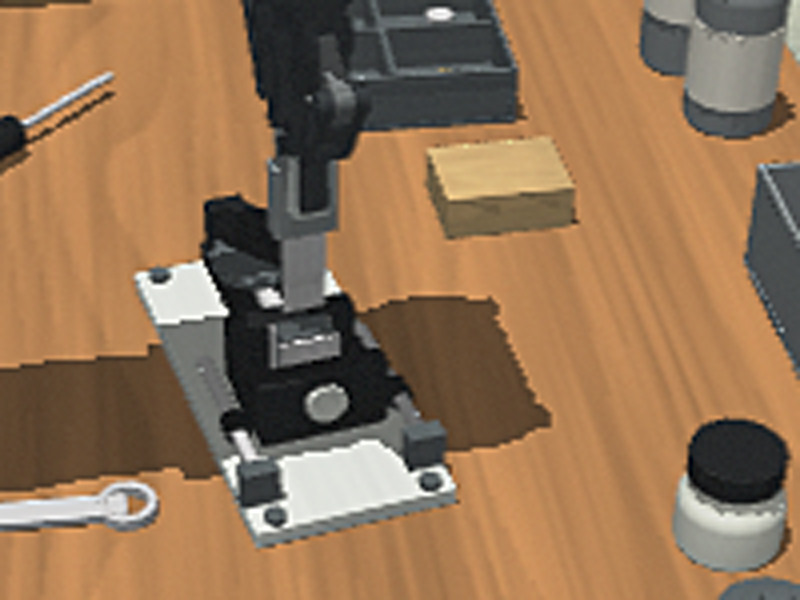

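The blade (crop 284–325, tip y≈306) hangs centred over the pads (270–340). Its tip is at about z 82 mm, as computed. Lowering into the slot.

```bash
python3 -m pendant '[[0,0,-5,0,0,0,-1],[0,0,-5,0,0,0,-1],[0,0,-4,0,0,0,-1],[0,0,-4,0,0,0,-1],[0,0,-4,0,0,0,-1],[0,0,-4,0,0,0,-1],[0,0,-4,0,0,0,-1],[0,0,0,0,0,0,-1]]' 60; python3 -m pendant '[[0,0,-1,0,0,0,-1],[0,0,-1,0,0,0,-1],[0,0,-1,0,0,0,-1],[0,0,-1,0,0,0,-1],[0,0,-1,0,0,0,-1],[0,0,0,0,0,0,-1],[0,0,0,0,0,0,-1],[0,0,0,0,0,0,-1]]'
```

```text
time_s: 16.6
ee_pos: [0.5651, 0.0912, 0.0891]
ee_rot: [180.0, -0.1, -168.5]
wrist_force: [1.0, 0.3, -1.9]
width: 0.0132
grasp_force: 60.6
time_s: 17.6
ee_pos: [0.5653, 0.0913, 0.0846]
ee_rot: [180.0, -0.0, -168.5]
wrist_force: [-0.9, -0.3, -0.6]
width: 0.0127
grasp_force: 60.6
```

```bash
python3 -m pendant '[[0,0,-1,0,0,0,-1],[0,0,-1,0,0,0,-1],[0,0,0,0,0,0,-1],[0,0,0,0,0,0,-1],[0,0,0,0,0,0,-1],[0,0,0,0,0,0,-1],[0,0,0,0,0,0,-1],[0,0,0,0,0,0,-1]]' 60; python3 -m pendant '[[0,0,-1,0,0,0,-1],[0,0,-1,0,0,0,-1],[0,0,0,0,0,0,-1],[0,0,0,0,0,0,-1],[0,0,0,0,0,0,-1],[0,0,0,0,0,0,-1],[0,0,0,0,0,0,-1],[0,0,0,0,0,0,-1]]';  python3 -m pendant '[[0,0,-1,0,0,0,-1],[0,0,-1,0,0,0,-1],[0,0,0,0,0,0,-1],[0,0,0,0,0,0,-1],[0,0,0,0,0,0,-1],[0,0,0,0,0,0,-1],[0,0,0,0,0,0,-1],[0,0,0,0,0,0,-1]]'
```

```text
time_s: 18.6
ee_pos: [0.5657, 0.0913, 0.0833]
ee_rot: [-180.0, 0.1, -168.6]
wrist_force: [-1.3, 0.6, 5.5]
width: 0.013
grasp_force: 61.3
time_s: 19.6
ee_pos: [0.5661, 0.0913, 0.0822]
ee_rot: [-180.0, 0.1, -168.5]
wrist_force: [-0.9, -0.5, 9.6]
width: 0.0132
grasp_force: 62.1
time_s: 20.6
ee_pos: [0.5665, 0.0913, 0.0807]
ee_rot: [-180.0, 0.2, -168.5]
wrist_force: [-0.4, -0.2, 11.0]
width: 0.0131
grasp_force: 62.2
```

```bash
python3 -m pendant '[[0,0,-1,0,0,0,-1],[0,0,-1,0,0,0,-1],[0,0,0,0,0,0,-1],[0,0,0,0,0,0,-1],[0,0,0,0,0,0,-1],[0,0,0,0,0,0,-1],[0,0,0,0,0,0,-1],[0,0,0,0,0,0,-1]]' 60; python3 -m pendant '[[0,0,-1,0,0,0,-1],[0,0,-0.5,0,0,0,-1],[0,0,0,0,0,0,-1],[0,0,0,0,0,0,-1],[0,0,0,0,0,0,-1],[0,0,0,0,0,0,-1],[0,0,0,0,0,0,-1],[0,0,0,0,0,0,-1]]'; python3 -c "
from h import *
S=viewer.capture('side')[:,:,::-1]
cv2.imwrite('pics/s7.png',cv2.resize(S[150:250,240:340],(600,600),interpolation=cv2.INTER_CUBIC))"
```

```text
time_s: 21.6
ee_pos: [0.5667, 0.0914, 0.0783]
ee_rot: [-180.0, 0.2, -168.5]
wrist_force: [0.9, 0.4, 8.0]
width: 0.0127
grasp_force: 61.7
time_s: 22.6
ee_pos: [0.5665, 0.0914, 0.0766]
ee_rot: [-180.0, 0.2, -168.5]
wrist_force: [1.3, 0.0, 6.8]
width: 0.0131
grasp_force: 61.7
```

View pics/s7.png

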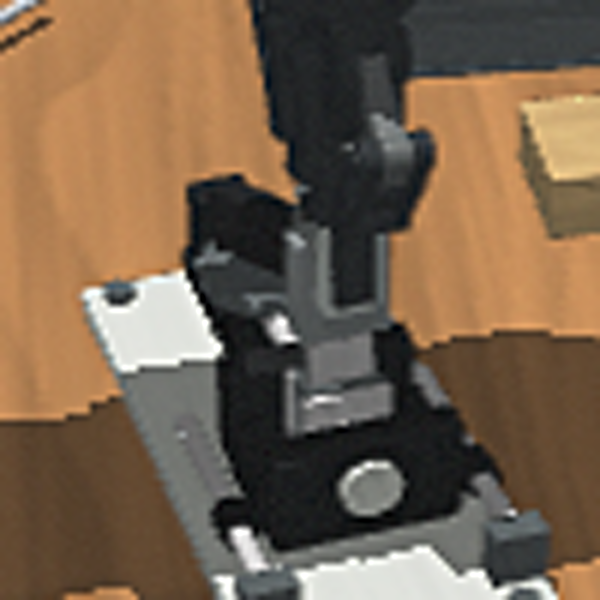

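```bash
python3 -c "
from h import *
th=np.radians(11.45);y=np.array([-np.sin(th),np.cos(th),0]);x=np.array([np.cos(th),np.sin(th),0])
c=np.array([.5668,.0914,0])
for z in(.084,.087,.09,.093): print(z,[((proj('side',c-.007*y+s*x+[0,0,z])-[240,150])*6).round(0).tolist() for s in(-.017,.017)])
S=cv2.imread('pics/s7.png'); print(S[300:375:3,300].max(1), S[300:375:3,345].max(1))
o=readout.observe();print(o['time_s'],o['ee_pos'],o['wrist_force'])
V=viewer.capture('top')[:,:,::-1].max(2)
"
```

```text
0.084 [[[293.0, 359.0]], [[386.0, 341.0]]]
0.087 [[[292.0, 352.0]], [[386.0, 334.0]]]
0.09 [[[292.0, 345.0]], [[386.0, 327.0]]]
0.093 [[[292.0, 338.0]], [[387.0, 319.0]]]
[ 86  84  84  84  84  84  85  84  81  77  70  74  97 105  81  51  40  37
  39  41  36  37  46  64  86] [ 27  33  57  84  97  97  86  75  75  77  75  76  77  87 104 116 115 111
 110 109 110 110 110 111 117]
22.65 [0.56654099 0.09139039 0.0766186 ] [0.83754408 0.14603666 6.84949656]
```

```bash
python3 -m pendant '[[0,0,-1,0,0,0,-1],[0,0,-0.5,0,0,0,-1],[0,0,0,0,0,0,-1],[0,0,0,0,0,0,-1],[0,0,0,0,0,0,-1],[0,0,0,0,0,0,-1],[0,0,0,0,0,0,-1],[0,0,0,0,0,0,-1]]' 60 && python3 -c "
from h import *
print(ctrl.close_job())"
```

```text
time_s: 23.7
ee_pos: [0.5665, 0.0914, 0.075]
ee_rot: [-180.0, 0.2, -168.5]
wrist_force: [0.2, 0.9, 7.4]
width: 0.0128
grasp_force: 61.7
the job is handed in; nothing more can be done
None
```

I turned the knob one click clockwise, then put the flat-grip gauge into the slot about 30–32 mm deep, where the drag levelled off at about 7 N. Its shoulder is about 16–18 mm above the pads and the gripper is still holding it. I handed the job in at about 24 s; the green and pink look-alikes had tipped over by about 10 s, with no contact force at the wrist in the readings taken then.

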